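# Change over the vacuum document-examination bed at passport control

### The job

Change over the document examination bed: shut the vacuum valve, raise the raking light fully with its red lever, take the orange ID booklet, which is done, off the bed and lay it flat in the green tray, and lay every other ID booklet on the desk flat and squarely inside an outlined bay, one to a bay. Then lower the light fully again and open the vacuum valve to the yellow 60-degree mark; keep the vacuum shut whenever the light is up. Leave the other things on the desk alone, and put a booklet back in its place if it gets knocked out.

Things in the scene. Friction and masses are not known exactly. Their poses are not given: they have to be found in the camera images.
- bed: vacuum examination bed, fixed: aluminium plate 210 (x) x 350 (y) x 22 mm with three outlined white bays side by side in a row along its y; origin at the centre of its underside, z up. At the far side (+x) two grey posts (at y = -160 and +160, x = 60 to 96, up to z = 92) carry a black light bar along y (290 mm long, pivot at x = 78, z = 75; lowered, it reaches in to x = 43 and down to z = 64)
- light_lever (a joint): lever on the light head, 70 mm beyond the bed's +y end: 0 = light fully down (lever level), 0.9 = fully raised stop (tip up); it turns about the bed's y axis through lever_pivot and stays where it is left; about 4 N at the grip
- lever_grip (a point): centre of the lever's red grip, a cylinder of diameter 22 mm and length 26 mm lying along the bed's y axis, 100 mm from the pivot; with the lever at 0 it lies 100 mm to the bed's -x side of the pivot, 75 mm above the table. Axes turn with the lever
- lever_pivot (a point): the lever's pivot line at the same y as the grip; its y axis is the pivot axis, its -x axis points along the lever to the grip (axes turn with the lever)
- vac_valve (a joint): opening of the vacuum valve: 0 = shut (stop, red mark), grows counter-clockwise seen from above, 1.571 = fully open (stop); the yellow mark is at 60 degrees = 1.047
- valve_grip (a point): centre of the valve's blue bar handle, on its vertical axis, 70 mm above the table; the bar runs along this point's x axis from x = -46 (red pointer end) to x = +30, is 14 mm wide (y) and 28 mm high (z from -14 to +14); axes turn with the handle. Under it a black dial with white marks, dia 132, top at 44 mm above the table, on a grey block with a brass pipe, fixed
- bay1 (a point): centre of bay 1 on the bed's top surface (22 mm above the table); black outline 130 (x) x 76 (y) mm, x along the booklet's length; axes as the bed. Bays are 115 mm apart
- bay2 (a point): centre of bay 2 on the bed's top surface (22 mm above the table); black outline 130 (x) x 76 (y) mm, x along the booklet's length; axes as the bed. Bays are 115 mm apart
- bay3 (a point): centre of bay 3 on the bed's top surface (22 mm above the table); black outline 130 (x) x 76 (y) mm, x along the booklet's length; axes as the bed. Bays are 115 mm apart
- id_blue: ID booklet with blue hard covers, closed, rigid, 110 (x) x 56 (y) x 16 (z) mm, 70 g; origin at the centre of its underside, z up; may be absent
- id_red: ID booklet with dark red hard covers, closed, rigid, 110 (x) x 56 (y) x 16 (z) mm, 70 g; origin at the centre of its underside, z up; may be absent
- id_green: ID booklet with green hard covers, closed, rigid, 110 (x) x 56 (y) x 16 (z) mm, 70 g; origin at the centre of its underside, z up; may be absent
- id_orange: ID booklet with orange hard covers, already examined, left on the bed at the start; same size and axes as the others, always present
- out_tray: shallow green open tray, fixed, 190 (x) x 150 (y) mm outside, walls 5 mm thick and 14 mm high, floor 5 mm thick; origin at the centre of its underside
- stamp: hand stamp, black base 45 x 60 x 25 with a dark knob handle, 85 tall (mm); origin at the centre of its underside; not to be disturbed
- loupe: magnifier, dark round frame dia 64 and 14 high with a 75 long black handle along +x (mm); origin at the centre of its underside; not to be disturbed
- mug: blue mug, dia 80, 95 tall (mm); origin at the centre of its underside; not to be disturbed
- stapler: grey stapler 140 x 36 x 46 (mm); origin at the centre of its underside; not to be disturbed
- mouse: black computer mouse 105 x 60 x 30 (mm); origin at the centre of its underside; not to be disturbed
- passports: stack of passports 125 x 88 x 30 (mm); origin at the centre of its underside; not to be disturbed
- ink_pad: steel-rimmed blue ink pad 110 x 70 x 19 (mm); origin at the centre of its underside; not to be disturbed

How it is judged:
On the way, in this order (a step that is already met when the one before it is completed fails the run):
1. the vacuum valve is shut (value of joint vac_valve below 0.09 rad), for 0.2 s.
2. the light is fully raised (value of joint light_lever above 0.75 rad), for 0.2 s.
3. the orange booklet lies in the tray and every other in a bay, with the light still up (((horizontal distance between id_blue and bay1 below 0.016 m and angle between the x axis of id_blue and the x axis of bay1, either way round below 0.2 rad) or (horizontal distance between id_blue and bay2 below 0.016 m and angle between the x axis of id_blue and the x axis of bay2, either way round below 0.2 rad) or (horizontal distance between id_blue and bay3 below 0.016 m and angle between the x axis of id_blue and the x axis of bay3, either way round below 0.2 rad)) and z of id_blue in the frame of bed between 0.017 and 0.027 m and angle between each of id_blue, id_red, id_green, id_orange's own z axis and vertical below 0.1 rad and ((horizontal distance between id_red and bay1 below 0.016 m and angle between the x axis of id_red and the x axis of bay1, either way round below 0.2 rad) or (horizontal distance between id_red and bay2 below 0.016 m and angle between the x axis of id_red and the x axis of bay2, either way round below 0.2 rad) or (horizontal distance between id_red and bay3 below 0.016 m and angle between the x axis of id_red and the x axis of bay3, either way round below 0.2 rad)) and z of id_red in the frame of bed between 0.017 and 0.027 m and ((horizontal distance between id_green and bay1 below 0.016 m and angle between the x axis of id_green and the x axis of bay1, either way round below 0.2 rad) or (horizontal distance between id_green and bay2 below 0.016 m and angle between the x axis of id_green and the x axis of bay2, either way round below 0.2 rad) or (horizontal distance between id_green and bay3 below 0.016 m and angle between the x axis of id_green and the x axis of bay3, either way round below 0.2 rad)) and z of id_green in the frame of bed between 0.017 and 0.027 m and horizontal distance between id_orange and out_tray below 0.06 m and z of id_orange in the frame of out_tray between 0 and 0.011 m and value of joint light_lever above 0.5 rad), for 0.2 s.
4. the light is fully lowered (value of joint light_lever below 0.08 rad), for 0.2 s.
5. the vacuum valve is open at the 60-degree mark (value of joint vac_valve between 0.947 and 1.147 rad), for 0.3 s.
At the end, for the whole second after the job is handed in: At rest: each other booklet flat in its own bay (centre within 16 mm of the bay centre, within 0.2 rad of its length, either way round), the orange one flat on the green tray's floor (within 60 mm of its centre); light lever below 0.08 rad; valve at 60 degrees (0.947 to 1.147 rad) (all of step 5 and ((horizontal distance between id_blue and bay1 below 0.016 m and angle between the x axis of id_blue and the x axis of bay1, either way round below 0.2 rad) or (horizontal distance between id_blue and bay2 below 0.016 m and angle between the x axis of id_blue and the x axis of bay2, either way round below 0.2 rad) or (horizontal distance between id_blue and bay3 below 0.016 m and angle between the x axis of id_blue and the x axis of bay3, either way round below 0.2 rad)) and z of id_blue in the frame of bed between 0.017 and 0.027 m and angle between each of id_blue, id_red, id_green, id_orange's own z axis and vertical below 0.1 rad and ((horizontal distance between id_red and bay1 below 0.016 m and angle between the x axis of id_red and the x axis of bay1, either way round below 0.2 rad) or (horizontal distance between id_red and bay2 below 0.016 m and angle between the x axis of id_red and the x axis of bay2, either way round below 0.2 rad) or (horizontal distance between id_red and bay3 below 0.016 m and angle between the x axis of id_red and the x axis of bay3, either way round below 0.2 rad)) and z of id_red in the frame of bed between 0.017 and 0.027 m and ((horizontal distance between id_green and bay1 below 0.016 m and angle between the x axis of id_green and the x axis of bay1, either way round below 0.2 rad) or (horizontal distance between id_green and bay2 below 0.016 m and angle between the x axis of id_green and the x axis of bay2, either way round below 0.2 rad) or (horizontal distance between id_green and bay3 below 0.016 m and angle between the x axis of id_green and the x axis of bay3, either way round below 0.2 rad)) and z of id_green in the frame of bed between 0.017 and 0.027 m and horizontal distance between id_orange and out_tray below 0.06 m and z of id_orange in the frame of out_tray between 0 and 0.011 m and value of joint light_lever below 0.08 rad and linear speed of each of id_blue, id_red, id_green, id_orange below 0.02 m/s); the robot touches nothing.
It fails at once if the vacuum is open (over 0.2 rad) while the light is up (over 0.35 rad) (value of joint light_lever above 0.35 rad and value of joint vac_valve above 0.2 rad).
It fails at once if another thing on the desk is moved more than 40 mm or knocked over (distance of any of stamp, loupe, mug, stapler, mouse, passports, ink_pad from where it was at the start of the episode above 0.04 m or angle between any of stamp, loupe, mug, stapler, mouse, passports, ink_pad's own z axis and vertical above 0.5 rad).
Of id_blue, id_red, id_green only 2 to 3 are there at a start; the rules pass over those that are not, and their reading is None.
At some moment in a run one of id_blue, id_red, id_green may be knocked a few centimetres aside while the robot is not near it.
Once in a run the grip may slacken for a moment while it holds something.
It also fails if it takes over 200 s, if anything falls off the work surface, if the arm or the gripper's body presses on something with over 40 N, if the wrist force passes 120 N, or if a joint passes its speed limit or range.

### The arm

A 6-joint arm with a two-finger parallel gripper is mounted at the origin on the work surface. World frame = base frame: x ahead of the robot, y to its left, z up, the work surface at z = 0. Lengths are in m, angles in rad, forces in N, time in s.
With the tool pointing down it reaches from about 0.425 to 1.125 m from the base axis. Payload 14.9 kg.
Tool frame: the origin (TCP) lies at the very end of the fingers, on their centre line; the grasp point (between the pads) lies 19 mm behind it; z points along the fingers, y is the line along which they close (so a half turn about z gives the same grasp; the last joint's range is limited). The gripper opens to 91 mm and grips with 3 to 60 N. Pads are 32 mm wide; open, the fingers measure 118 mm over their backs; the gripper's body (76 mm by 178 mm) begins 60 mm behind the grasp point.
Start: joints at [-1.329, 0.379, 1.734, -0, 1.028, -0.033], TCP at [0.19, -0.674, 0.214] pointing down, gripper open.
Joint ranges: [-2.77, 2.77], [-0.74, 2.19], [0, 2.66], [-1.06, 4.2], [0.31, 2.87], [-3.08, 3.08]. Speed limits (rad/s): [1.89, 1.89, 2.39, 3.14, 3.14, 3.14].

### API

Orientations are given as a rotation vector (axis times angle).
In Python, from station import arm, eyes, workorder gives the robot as it stands.
- The arm moves only by the tool drive_tool, never from a script. Its arguments are lists of equal length, an entry for each row: "grip": the opening, from -1 (shut) to 1 (fully open); "offset": the shift along the tool's x, y, z in units of 0.1 m (1.0 is 0.1 m), a list of three; "rotation": the turn, a rotation vector about the tool's x, y, z in units of 180 degrees (1.0 is 180 degrees), a list of three. In form: {"grip": [grip, ...], "offset": [[x, y, z], ...], "rotation": [[wx, wy, wz], ...]}. A call has 1 to 8 rows; each row shifts and turns the commanded pose from where the row before left it, along the tool's axes as they then stand; what a row does not reach is not made up. A row lasts 1/8 s, in which the tool goes at most 62.5 mm and 10.7 degrees, less where a joint would pass 70% of its speed; a pose out of reach is approached as far as the arm can. A call with a number of a shift or a turn outside -1 to 1 is refused whole. A call with a gripper value outside its range is refused whole. The fingers move at their own pace and stop on an object; the grip force is fixed at half the most. Time passes only in rows, so rows that do not move let the fingers close. It gives the time, the measured TCP pose, the force, the opening and the grip force at its end, in the units of the state.
- arm.sense(): the state, without advancing time (a new reading comes with each control period).
- eyes.capture(name): name is "side" or "top" or "wrist"; returns the picture (384x512x3 uint8, red, green, blue); there is no depth.
- eyes.camera_info(name): a dict with "vfov" (degrees; the focal length in pixels is half the picture's height over the tangent of half this angle, whatever the lens; pixels are square), "cx", "cy" (the principal point, pixels), "rvec" (rotation vector, rad) and "tvec" (3), from world to camera coordinates, as OpenCV has them. Camera axes: x right, y down, z forward; pixel columns grow to the right and rows downward; lengths in m; the calibration is good to about 2 mm. A picture is of the moment at which its call begins: read the wrist's pose just before it. camera_info takes no time and is no camera call; for the wrist camera it gives the pose at the moment of the call.
- workorder.job_done(): hands the job in; it is judged then, once.
The state is a dict: "time": time; "q": joint angles; "qvel": joint speeds; "joint_efforts": joint torques, N m; "tool_pos": TCP position; "eef_rot": TCP orientation; "force": force on the tool from outside, world axes, zero at the start; "wrist_torque": the same for the moment, N m; "finger_gap": finger opening in m; "grasp_force": force on a finger pad.
Only numpy, scipy, OpenCV 4.12 (cv2) and the standard library are available. Lean on these libraries where they do the work, as an engineer would, in place of code of your own. Each camera call takes 0.05 s, during which the arm holds its last target. There are 200 camera calls.

## Working session

There is one attempt and no reset: what is moved stays moved. The work goes in short steps, Python scripts to look and compute and a tool call to move; the robot and the scene stay as the last step left them, time stands still between calls to the robot, and variables do not carry over. Pictures are saved under pics/ and viewed, at most 14 in all, crops included, and the job is handed in when it is done.

Besides the shell and the picture viewer there is one more tool, called after "Emit:" by a JSON object that holds its "method" and its "body". drive_tool: Moves the arm, as the interface text tells. Its arguments: {"type":"object","properties":{"grip":{"type":"array","items":{"type":"number"}},"offset":{"type":"array","items":{"type":"array","items":{"type":"number","minimum":-1,"maximum":1}}},"rotation":{"type":"array","items":{"type":"array","items":{"type":"number","minimum":-1,"maximum":1}}}},"required":["grip","offset","rotation"]}

```bash
mkdir -p pics; ls
python3 - <<'E'
from station import arm, eyes, workorder
import cv2
print(arm.sense())
for n in ["side","top","wrist"]:
    print(n,eyes.camera_info(n)); cv2.imwrite(f"pics/{n}0.png",eyes.capture(n)[:,:,::-1])
E
```

```text
pics
{'time': 0.0, 'q': array([-1.32928487e+00,  3.79412303e-01,  1.73480223e+00, -1.95576192e-05,
        1.02848553e+00, -3.33131151e-02]), 'qvel': array([-0.00173814,  0.00073699, -0.00138727,  0.00030634, -0.00104643,
        0.00159692]), 'joint_efforts': array([-5.23464641e-04, -7.63717818e+01, -4.34369874e+01,  6.50200783e-02,
        4.23795066e-02, -8.48814079e-05]), 'tool_pos': array([ 0.18984841, -0.67333999,  0.21327502]), 'eef_rot': array([-3.11088782e+00, -4.30201241e-01,  2.06843882e-04]), 'force': array([ 0.34178213, -1.04750135,  0.0858446 ]), 'wrist_torque': array([-0.07309927,  0.01882048,  0.03211017]), 'grasp_force': 0.0, 'finger_gap': 0.0915134010502481}
side {'vfov': 45.16900489839099, 'cx': 259.12030317967924, 'cy': 186.09056864168318, 'rvec': array([ 0.91923501, -2.4075333 ,  1.14508002]), 'tvec': array([0.4184006 , 0.2828562 , 1.43711542])}
top {'vfov': 51.691988975293604, 'cx': 257.50269950720667, 'cy': 191.92758934563724, 'rvec': array([ 2.208484  , -2.14858136,  0.11795532]), 'tvec': array([-0.02568314,  0.52876735,  1.14213397])}
wrist {'vfov': 70.72870106098658, 'cx': 253.42684799250185, 'cy': 186.78252048366264, 'rvec': array([-2.31644761,  1.75362784,  0.25204159]), 'tvec': array([-0.69867016, -0.03248716,  0.39062896])}
```

Run:
```python
import cv2
for n in ["side","top"]:
    cv2.imwrite(f"pics/{n}0b.png",cv2.resize(cv2.imread(f"pics/{n}0.png"),(800,600),interpolation=cv2.INTER_CUBIC))
```

```text
(no output)
```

View pics/top0b.png

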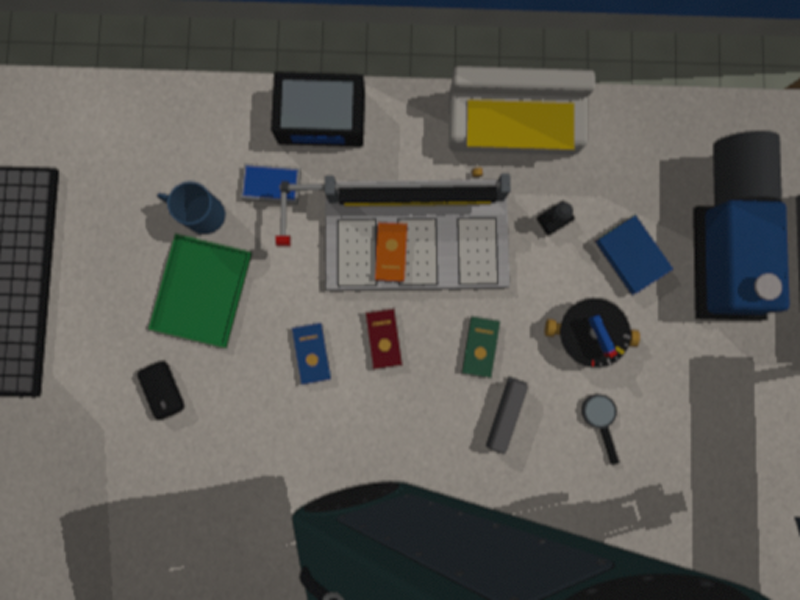

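View pics/side0b.png

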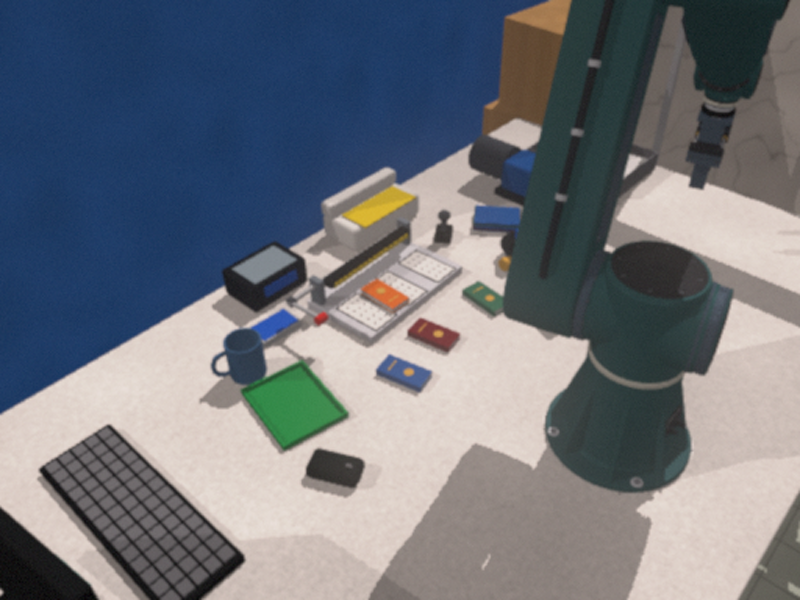

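The top view shows the tray at the left (200,290), the lever's red grip at (283,240), and the orange booklet on the bed at (391,252). Blue, red and green booklets lie in front of the bed, at (311,353), (384,338) and (481,347). The valve is at (597,333). The side view agrees.

```bash
cat > h.py <<'E'
import cv2, numpy as np
from scipy.spatial.transform import Rotation as R
from station import arm, eyes, workorder
def cam(n):
    c=eyes.camera_info(n); f=192/np.tan(np.radians(c["vfov"])/2)
    return f,c["cx"],c["cy"],R.from_rotvec(c["rvec"]).as_matrix(),np.array(c["tvec"])
def cast(c,px,z):
    f,cx,cy,M,t=c; px=np.atleast_2d(px).astype(float)
    d=np.c_[(px[:,0]-cx)/f,(px[:,1]-cy)/f,np.ones(len(px))]@M; o=-M.T@t
    return o+d*((z-o[2])/d[:,2])[:,None]
def proj(c,P):
    f,cx,cy,M,t=c; p=np.atleast_2d(P)@M.T+t
    return np.c_[f*p[:,0]/p[:,2]+cx,f*p[:,1]/p[:,2]+cy]
HSV=dict(orange=((8,170,120),(18,255,255)),red=((170,120,30),(180,255,130)),green=((68,70,20),(88,255,110)),
 blue=((105,110,60),(116,255,255)),grip=((0,180,120),(5,255,255)),tray=((50,150,60),(67,255,255)))
def blobs(img,name,amin=60,lim=None):
    h=cv2.cvtColor(img,cv2.COLOR_RGB2HSV); m=cv2.inRange(h,*map(np.array,(HSV[name] if lim is None else lim)))
    m=cv2.morphologyEx(m,cv2.MORPH_CLOSE,np.ones((9,9),np.uint8))
    cs,_=cv2.findContours(m,cv2.RETR_EXTERNAL,cv2.CHAIN_APPROX_NONE)
    return sorted([c for c in cs if cv2.contourArea(c)>=amin],key=cv2.contourArea,reverse=True)
def rect(c,cnt,z):
    """centre, (long, short), yaw of long axis for a contour cast on plane z"""
    P=cast(c,cnt.reshape(-1,2),z)[:,:2]
    (x,y),(w,h),a=cv2.minAreaRect((P*1000).astype(np.float32))
    if w<h: w,h,a=h,w,a+90
    return np.array([x,y])/1000,(round(w),round(h)),(a+90)%180-90
E
python3 - <<'E'
from h import *
img=cv2.imread("pics/top0.png")[:,:,::-1].copy(); c=cam("top")
hs=cv2.cvtColor(img,cv2.COLOR_RGB2HSV)
for n,p in dict(blue=(196,222),red=(243,214),green=(305,228),orange=(250,170),grip=(181,154),tray=(128,187),bay=(215,145),plate=(275,160),table=(270,260),yel=(396,224),bluebar=(384,207)).items(): print(n,hs[p[1],p[0]])
for n,z in dict(blue=.016,red=.016,green=.016,orange=.038,grip=.075,tray=.014).items():
    for b in blobs(img,n)[:4]: print(n,cv2.contourArea(b),rect(c,b,z))
for b in blobs(img,"",lim=((0,0,125),(180,60,255)))[:0]: pass
g=hs[:,:,2]; roi=np.zeros_like(g); roi[135:190,205:335]=g[135:190,205:335]
cv2.imwrite("pics/roi.png",cv2.resize(cv2.cvtColor(img[90:250,150:440],cv2.COLOR_RGB2BGR),None,fx=2.7,fy=2.7,interpolation=cv2.INTER_CUBIC))
E
```

```text
blue [107 181  89]
red [177 196  73]
green [ 22 148 110]
orange [ 16 191 132]
grip [  1 221 119]
tray [ 69 175  89]
bay [15  5 98]
plate [ 20  21 144]
table [ 15  25 142]
yel [ 25 221 119]
bluebar [109 193 115]
blue 2421.5 (array([ 0.63808453, -0.69476605]), (211, 112), 0.10239360481500626)
blue 1125.0 (array([ 0.63269775, -0.45543027]), (125, 89), 33.3838996887207)
blue 595.0 (array([0.42524203, 0.15868561]), (104, 54), 11.9141263961792)
blue 561.0 (array([0.75109467, 0.25116928]), (98, 58), 86.9021224975586)
red 552.5 (array([0.45642413, 0.02315036]), (103, 51), 9.591022491455078)
green 3215.5 (array([0.02782849, 0.02392987]), (364, 144), 57.57749557495117)
green 2927.0 (array([0.53790521, 0.37293573]), (183, 146), -12.137710571289062)
green 828.0 (array([ 0.0444001 , -0.32432825]), (467, 123), 74.83213806152344)
green 580.0 (array([ 0.44591605, -0.16045399]), (105, 53), -8.507469177246094)
orange 574.0 (array([0.6198819 , 0.01425278]), (105, 52), -1.6207046508789062)
```

View pics/roi.png

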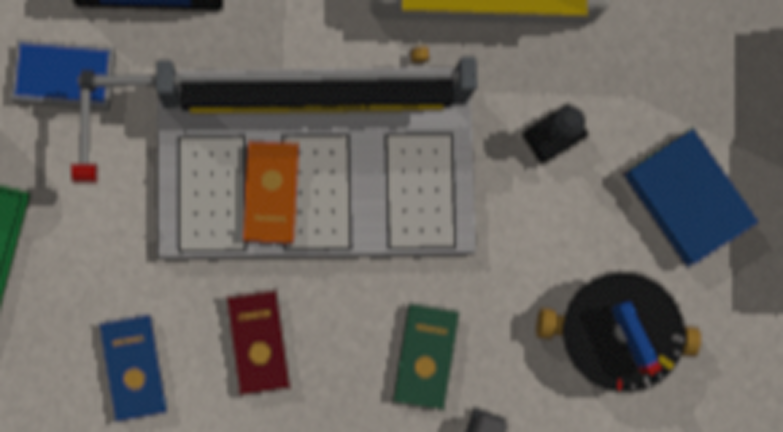

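The crop has a scale of 2.7 and an offset of (150,90). It shows the bay outlines from (178,136) to (455,249), and the valve pivot near (622,333) with its red pointer at (655,370). The red mark is at (620,384) and the yellow mark at (668,363), so the valve is part open.

```bash
cat >> h.py <<'E'
def plan(target,yaw,state=None):
    """offset (0.1 m units) in tool axes and turn about tool z (units of 180 deg) from the measured pose"""
    s=state or arm.sense(); M=R.from_rotvec(s["eef_rot"]).as_matrix()
    d=M.T@(np.array(target)-s["tool_pos"]); y=np.degrees(np.arctan2(M[1,0],M[0,0]))
    return np.round(d*10,3),"turn",round(-(yaw-y)/180,4),"yaw now",round(y,1)
E
python3 - <<'E'
from h import *
c=cam("top"); u=lambda *p:np.array(p,float)/2.7+np.array([150,90])-0.3
def z(ps,h): return cast(c,[u(*p) for p in ps],h).round(4)[:,:2]
print("bays",z([(178,136),(177,250),(455,249),(453,134)],.022).tolist(), "mid bay right edge",z([(351,134),(351,249)],.022).tolist())
print("plate",z([(160,257),(474,252)],.022).tolist())
print("valve bar ends top",z([(622,303),(656,372)],.084).tolist(),"dial c",z([(624,331)],.044).tolist())
print("marks red, yellow",z([(620,384),(668,363)],.044).tolist())
print("grip",z([(84,173)],.086).tolist())
img=cv2.imread("pics/top0.png")[:,:,::-1].copy()
for n,lim,h in (("grip",((0,180,70),(6,255,255)),.08),("tray",((55,120,50),(80,255,255)),.014),("bar",((105,150,90),(118,255,255)),.084)):
    for b in blobs(img,n,20,lim)[:9]: print(n,cv2.contourArea(b),rect(c,b,h))
print(plan((.47,-.35,.25),25))
E
```

```text
bays [[0.6816, 0.118], [0.5547, 0.1144], [0.5645, -0.1905], [0.693, -0.1867]] mid bay right edge [[0.6896, -0.0734], [0.5612, -0.0761]]
plate [[0.5464, 0.1327], [0.5618, -0.2115]]
valve bar ends top [[0.5052, -0.3546], [0.4348, -0.3896]] dial c [[0.4783, -0.3696]]
marks red, yellow [[0.4216, -0.3652], [0.4454, -0.4168]]
grip [[0.625, 0.2079]]
grip 21.0 (array([0.62692981, 0.2099082 ]), (20, 9), -88.30171263217926)
tray 3007.5 (array([0.53877875, 0.37398437]), (186, 149), -12.053878784179688)
bar 516.0 (array([0.73126917, 0.23670537]), (90, 52), 86.901611328125)
bar 283.0 (array([0.42544244, 0.14810558]), (94, 44), 11.194307327270508)
bar 70.0 (array([ 0.47523953, -0.3709389 ]), (63, 11), 25.37135124206543)
bar 38.5 (array([ 0.60384338, -0.46983435]), (40, 28), 48.505126953125)
(array([ 3.574, -2.353, -0.364]), 'turn', np.float64(-0.0514), 'yaw now', np.float64(15.7))
```

Run:
```python
from h import *
print(plan((.4777,-.369,.12),26.4))
```

```text
(array([ 3.597, -2.149,  0.936]), 'turn', np.float64(-0.0592), 'yaw now', np.float64(15.7))
```

Emit:
{"method": "drive_tool", "body": {"grip": [0,0,0,0,0,0,0,0], "offset": [[0.514,-0.307,0.134],[0.514,-0.307,0.134],[0.514,-0.307,0.134],[0.514,-0.307,0.134],[0.514,-0.307,0.134],[0.514,-0.307,0.134],[0.513,-0.307,0.132],[0,0,0]], "rotation": [[0,0,0],[0,0,0],[0,0,0],[0,0,0],[0,0,0],[0,0,0],[0,0,0],[0,0,-0.059]]}}

```text
time: 1.15
tool_pos: [0.4795, -0.3662, 0.1192]
eef_rot: [-3.055, -0.724, 0.001]
force: [-0.1, -0.1, 0.1]
finger_gap: 0.0456
grasp_force: 0.0
```

Run:
```python
from h import *
print(arm.sense()["tool_pos"],plan((.4777,-.369,.055),26.4))
im=eyes.capture("wrist"); cv2.imwrite("pics/w1.png",im[:,:,::-1])
```

```text
[ 0.47946559 -0.36615405  0.11918207] (array([-0.028,  0.019,  0.642]), 'turn', np.float64(0.0015), 'yaw now', np.float64(26.7))
```

View pics/w1.png

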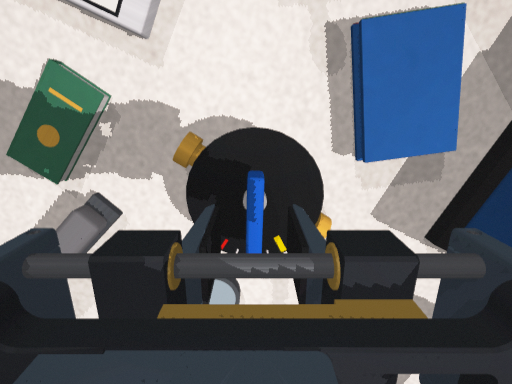

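The wrist view shows the blue bar upright at column 254, centred between the fingers and lined up with them. The red mark is to its left and the yellow mark to its right. I'll descend and grip.

Emit:
{"method": "drive_tool", "body": {"grip": [0,0,0,-1,-1,-1,-1], "offset": [[-0.02,0.02,0.3],[0,0,0.3],[0,0,0.04],[0,0,0],[0,0,0],[0,0,0],[0,0,0]], "rotation": [[0,0,0],[0,0,0],[0,0,0],[0,0,0],[0,0,0],[0,0,0],[0,0,0]]}}

```text
time: 2.08
tool_pos: [0.4754, -0.3693, 0.0568]
eef_rot: [-3.053, -0.714, 0.004]
force: [-8.9, 22.1, 22.6]
finger_gap: 0.0137
grasp_force: 30.0
```

Emit:
{"method": "drive_tool", "body": {"grip": [-1,-1,-1,-1,-1], "offset": [[0,0,0],[0,0,0],[0,0,0],[0,0,0],[0,0,0]], "rotation": [[0,0,0.05],[0,0,0.05],[0,0,0.05],[0,0,0.025],[0,0,0]]}}

```text
time: 2.7
tool_pos: [0.4752, -0.3683, 0.0568]
eef_rot: [-3.132, 0.144, 0.008]
force: [-8.8, 31.0, 26.5]
finger_gap: 0.0141
grasp_force: 30.0
```

Run:
```python
from h import *
s=arm.sense(); print(s["wrist_torque"],plan((.4777,-.369,.055),-4))
```

```text
[ 5.55999179  1.53318055 -0.03898289] (array([0.026, 0.005, 0.018]), 'turn', np.float64(-0.0069), 'yaw now', np.float64(-5.3))
```

Emit:
{"method": "drive_tool", "body": {"grip": [-1,-1,-1], "offset": [[0,-0.015,-0.02],[0,0,0],[0,0,0]], "rotation": [[0,0,0.02],[0,0,0.02],[0,0,0]]}}

```text
time: 3.08
tool_pos: [0.4748, -0.3681, 0.0572]
eef_rot: [-3.12, 0.335, 0.009]
force: [-5.3, 11.5, -5.2]
finger_gap: 0.0165
grasp_force: 32.2
```

Run:
```python
from h import *
s=arm.sense(); print(s["wrist_torque"],plan((.4777,-.369,.055),-4))
```

```text
[1.92779936 1.16167316 1.31616136] (array([0.031, 0.003, 0.022]), 'turn', np.float64(-0.0459), 'yaw now', np.float64(-12.3))
```

Emit:
{"method": "drive_tool", "body": {"grip": [0,0,0,0,0,0], "offset": [[0,0,0],[0,0,0],[0,0,-0.5],[0,0,-0.5],[0,0,-0.4],[0,0,0]], "rotation": [[0,0,0],[0,0,0],[0,0,0],[0,0,-0.05],[0,0,-0.03],[0,0,0]]}}

```text
time: 3.82
tool_pos: [0.4787, -0.372, 0.2023]
eef_rot: [3.137, 0.057, 0.008]
force: [0.1, -0.1, -0.7]
finger_gap: 0.0453
grasp_force: 0.0
```

Run:
```python
from h import *
c=cam("wrist"); im=eyes.capture("wrist"); cv2.imwrite("pics/w2.png",im[:,:,::-1])
print(plan((.626,.209,.20),1.8))
t=eyes.capture("top"); ct=cam("top")
for b in blobs(t,"",20,((105,150,90),(118,255,255))):
    r=rect(ct,b,.084)
    if np.hypot(*(r[0]-[.4777,-.369]))<.05: print(r)
```

```text
(array([ 1.685, -5.746, -0.008]), 'turn', np.float64(0.0012), 'yaw now', np.float64(2.0))
```

View pics/w2.png

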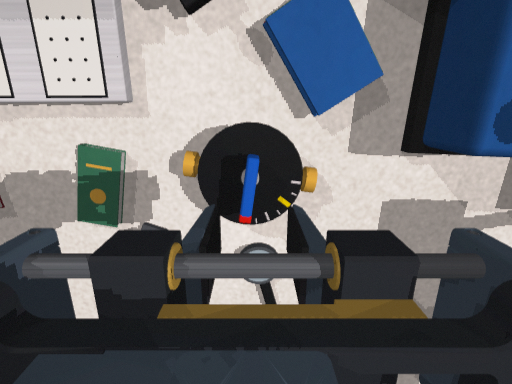

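The wrist view shows the red pointer end at (245,218) sitting over the red mark, so the valve is shut. Next is the lever.

Emit:
{"method": "drive_tool", "body": {"grip": [0,0,0,0,0,0,0,0], "offset": [[0.168,-0.575,0],[0.168,-0.575,0],[0.168,-0.575,0],[0.168,-0.575,0],[0.168,-0.575,0],[0.168,-0.575,0],[0.168,-0.575,0],[0.168,-0.575,0]], "rotation": [[0,0,0],[0,0,0],[0,0,0],[0,0,0],[0,0,0],[0,0,0],[0,0,0],[0,0,0]]}}

```text
time: 4.92
tool_pos: [0.5945, 0.096, 0.197]
eef_rot: [3.141, 0.055, -0.003]
force: [0.9, -0.7, 1.4]
finger_gap: 0.046
grasp_force: 0.0
```

Emit:
{"method": "drive_tool", "body": {"grip": [0.2,0.2,0.2], "offset": [[0.168,-0.575,0],[0.168,-0.575,0.2],[0,0,0]], "rotation": [[0,0,0],[0,0,0],[0,0,0]]}}

```text
time: 5.3
tool_pos: [0.6231, 0.2124, 0.1754]
eef_rot: [3.14, 0.06, -0.005]
force: [-1.2, -0.2, 0.1]
finger_gap: 0.0548
grasp_force: 0.0
```

Run:
```python
from h import *
print(plan((.626,.209,.056),1.8))
c=cam("wrist"); im=eyes.capture("wrist"); cv2.imwrite("pics/w3.png",im[:,:,::-1])
for b in blobs(im,"",80,((0,170,60),(6,255,255))): print(cv2.contourArea(b),cv2.boundingRect(b),rect(c,b,.080))
```

```text
(array([0.031, 0.035, 1.194]), 'turn', np.float64(0.0023), 'yaw now', np.float64(2.2))
430.0 (243, 176, 26, 20) (array([0.62469763, 0.21076059]), (26, 20), -87.80605340003967)
```

View pics/w3.png

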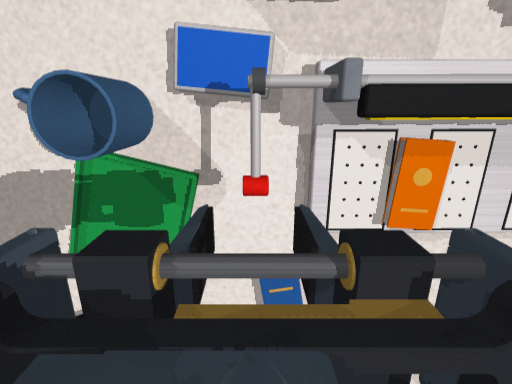

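The wrist view shows the red grip at (256,186), and it measures 26 x 20 mm as expected. The fingers straddle it with nothing else between them.

Emit:
{"method": "drive_tool", "body": {"grip": [0.2,0.2,0.2,-1,-1,-1,-1], "offset": [[0.02,0.02,0.55],[0,0,0.55],[0,0,0.08],[0,0,0],[0,0,0],[0,0,0],[0,0,0]], "rotation": [[0,0,0],[0,0,0],[0,0,0],[0,0,0],[0,0,0],[0,0,0],[0,0,0]]}}

```text
time: 6.22
tool_pos: [0.6272, 0.2106, 0.0627]
eef_rot: [-3.137, -0.056, -0.005]
force: [-2.6, 25.5, 1.3]
finger_gap: 0.0257
grasp_force: 30.0
```

Emit:
{"method": "drive_tool", "body": {"grip": [-1,-1,-1,-1,-1,-1,-1,-1], "offset": [[0.011,0,-0.149],[0.034,0,-0.147],[0.055,0,-0.139],[0.075,0,-0.13],[0.093,0,-0.117],[0.11,0,-0.101],[0.015,0,-0.01],[0,0,0]], "rotation": [[0,0,0],[0,0,0],[0,0,0],[0,0,0],[0,0,0],[0,0,0],[0,0,0],[0,0,0]]}}

```text
time: 7.22
tool_pos: [0.6648, 0.2121, 0.141]
eef_rot: [-3.137, -0.056, -0.0]
force: [-5.8, 24.2, -2.1]
finger_gap: 0.0255
grasp_force: 30.0
```

Emit:
{"method": "drive_tool", "body": {"grip": [0.4,0.4,0.4,0.4,0.4,1,1], "offset": [[0,0,0],[0,0,0],[0,0,-0.4],[0,0,-0.4],[-0.35,0.4,0],[0,0.5,0],[0,0,0]], "rotation": [[0,0,0],[0,0,0],[0,0,0],[0,0,0],[0,0,0],[0,0,0],[0,0,0]]}}

```text
time: 8.1
tool_pos: [0.6338, 0.1152, 0.2208]
eef_rot: [3.141, 0.052, 0.002]
force: [0.2, 0.3, 0.9]
finger_gap: 0.0808
grasp_force: 0.0
```

```bash
cat >> h.py <<'E'
LIM=dict(orange=((8,150,70),(20,255,255)),red=((172,120,30),(180,255,130)),green=((68,70,20),(95,255,110)),blue=((105,120,60),(116,255,255)),tray=((55,120,50),(80,255,255)))
def find(n,camn="top",zs=(.016,.038)):
    im=eyes.capture(camn); c=cam(camn); out=[]
    for k in n:
        for z in zs:
            for b in blobs(im,k,150,LIM[k]):
                r=rect(c,b,z)
                if r[0][0]>.3 and abs(r[1][0]-107)<14 and abs(r[1][1]-54)<9: out.append((k,z,r[0].round(4).tolist(),r[1],round(r[2],1)))
    return im,out
E
python3 - <<'E'
from h import *
im,o=find(LIM); print(*o,sep="\n")
im,o=find(["orange"],"wrist",(.038,)); print(o); cv2.imwrite("pics/w4.png",im[:,:,::-1])
# bay corners: outline seen from wrist
print(plan((.62,.0143,.025),-1.6))
E
```

```text
('orange', 0.016, [0.6229, 0.0144], (110, 55), -0.4)
('orange', 0.038, [0.619, 0.0141], (108, 54), -0.4)
('green', 0.016, [0.4711, -0.1453], (105, 52), -8.4)
('green', 0.038, [0.4701, -0.1425], (103, 51), -8.4)
[('orange', 0.038, [0.6203, 0.0182], (109, 59), -1.4)]
(array([-0.178,  1.027,  1.954]), 'turn', np.float64(0.02), 'yaw now', np.float64(2.0))
```

View pics/w4.png

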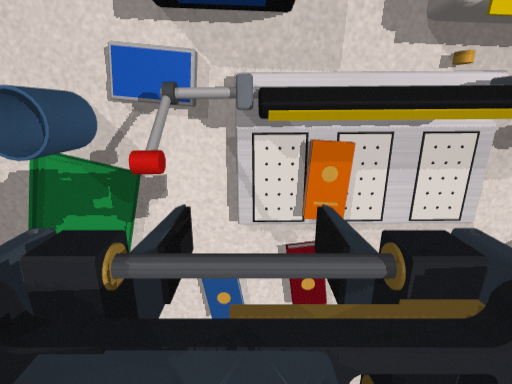

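The wrist view shows the lever raised, the light bar up, and the orange booklet at (330,180) with all three bay outlines visible. The top view shows that the green booklet has been shifted to (0.471,-0.145), so I'll measure again before each pick.

Emit:
{"method": "drive_tool", "body": {"grip": [1,1,1,1,1,1], "offset": [[-0.09,0.51,0],[-0.09,0.51,0],[0,0,0.6],[0,0,0.6],[0,0,0.5],[0,0,0]], "rotation": [[0,0,0],[0,0,0.018],[0,0,0],[0,0,0],[0,0,0],[0,0,0]]}}

```text
time: 8.95
tool_pos: [0.6172, 0.0162, 0.0468]
eef_rot: [-3.141, 0.031, 0.01]
force: [-0.1, 1.0, -0.6]
finger_gap: 0.0909
grasp_force: 0.0
```

Run:
```python
from h import *
print(plan((.6195,.015,.025),-1))
im,o=find(["orange"],"wrist",(.038,)); print(o)
```

```text
(array([0.025, 0.011, 0.218]), 'turn', np.float64(-0.0007), 'yaw now', np.float64(-1.1))
[]
```

Emit:
{"method": "drive_tool", "body": {"grip": [1,1,-1,-1,-1,-1,-1,-1], "offset": [[0.02,0.01,0.215],[0,0,0],[0,0,0],[0,0,0],[0,0,0],[0,0,0],[0,0,0],[0,0,-0.5]], "rotation": [[0,0,0],[0,0,0],[0,0,0],[0,0,0],[0,0,0],[0,0,0],[0,0,0],[0,0,0]]}}

```text
time: 10.0
tool_pos: [0.6189, 0.0143, 0.0758]
eef_rot: [-3.141, 0.032, 0.01]
force: [1.3, 0.3, -0.5]
finger_gap: 0.0557
grasp_force: 30.0
```

Emit:
{"method": "drive_tool", "body": {"grip": [-1,-1,-1], "offset": [[0,0,-0.5],[0,0,-0.5],[0,0,0]], "rotation": [[0,0,0],[0,0,0],[0,0,0]]}}

```text
time: 10.38
tool_pos: [0.6235, 0.0142, 0.1822]
eef_rot: [3.141, -0.032, 0.01]
force: [1.0, 0.8, -0.5]
finger_gap: 0.0556
grasp_force: 30.0
```

Run:
```python
from h import *
print(plan((.5388,.374,.18),-12))
```

```text
(array([-0.92 , -3.579,  0.017]), 'turn', np.float64(0.0601), 'yaw now', np.float64(-1.2))
```

Emit:
{"method": "drive_tool", "body": {"grip": [-1,-1,-1,-1,-1,-1,-1,-1], "offset": [[-0.131,-0.511,0],[-0.131,-0.511,0],[-0.131,-0.511,0],[-0.131,-0.511,0],[-0.131,-0.511,0],[-0.131,-0.511,0],[-0.131,-0.511,0],[0,0,0]], "rotation": [[0,0,0],[0,0,0],[0,0,0],[0,0,0],[0,0,0],[0,0,0],[0,0,0],[0,0,0.058]]}}

```text
time: 11.38
tool_pos: [0.5355, 0.3764, 0.1767]
eef_rot: [3.125, -0.318, -0.002]
force: [0.1, -1.1, -1.3]
finger_gap: 0.0555
grasp_force: 30.0
```

Emit:
{"method": "drive_tool", "body": {"grip": [-1,-1,-1,-1], "offset": [[0,0,0.55],[0,0,0.55],[0,0,0.4],[0,0,0]], "rotation": [[0,0,0],[0,0,0],[0,0,0],[0,0,0]]}}

```text
time: 11.88
tool_pos: [0.5345, 0.3721, 0.0244]
eef_rot: [3.121, -0.317, -0.008]
force: [0.0, 0.0, -0.3]
finger_gap: 0.0559
grasp_force: 30.0
```

Run:
```python
from h import *
print(arm.sense()["finger_gap"],plan((.5388,.374,.009),-12))
```

```text
0.055904783491266506 (array([ 0.039, -0.028,  0.154]), 'turn', np.float64(0.0021), 'yaw now', np.float64(-11.6))
```

Emit:
{"method": "drive_tool", "body": {"grip": [-1,-1,0.6,0.6,0.6,0.6,0.6,0.6], "offset": [[0.02,-0.01,0.15],[0,0,0],[0,0,0],[0,0,0],[0,0,-0.5],[0,0,-0.6],[0,0,-0.6],[0,0,-0.4]], "rotation": [[0,0,0],[0,0,0],[0,0,0],[0,0,0],[0,0,0],[0,0,0],[0,0,0],[0,0,0]]}}

```text
time: 12.88
tool_pos: [0.5397, 0.3747, 0.2272]
eef_rot: [-3.123, 0.318, -0.004]
force: [-0.4, 0.4, -0.1]
finger_gap: 0.0731
grasp_force: 0.0
```

Run:
```python
from h import *
im,o=find(LIM); print(*o,sep="\n")
w,o=find(["orange","blue"],"wrist",(.021,.016)); print(o)
cv2.imwrite("pics/t5.png",cv2.resize(im[60:260,60:400],None,fx=2.3,fy=2.3,interpolation=cv2.INTER_CUBIC)[:,:,::-1])
print(plan((.425,.1587,.15),12))
```

```text
('orange', 0.016, [0.538, 0.3727], (111, 61), -11.5)
('orange', 0.038, [0.5357, 0.3657], (109, 60), -11.5)
('red', 0.016, [0.457, 0.0233], (104, 51), 9.7)
('red', 0.038, [0.4563, 0.0229], (102, 50), 9.7)
('green', 0.016, [0.4711, -0.1455], (105, 53), -8.4)
('green', 0.038, [0.4701, -0.1427], (103, 52), -8.4)
('blue', 0.016, [0.4251, 0.1586], (103, 53), 12.0)
('blue', 0.016, [0.7511, 0.2511], (98, 57), 86.9)
('blue', 0.038, [0.425, 0.1557], (101, 52), 12.0)
('blue', 0.038, [0.7448, 0.2464], (96, 56), 86.9)
[('orange', 0.021, [0.5377, 0.3746], (109, 55), -11.6), ('orange', 0.016, [0.5366, 0.3748], (110, 56), -11.6), ('blue', 0.021, [0.4319, 0.169], (109, 58), 11.9), ('blue', 0.016, [0.4295, 0.1665], (110, 59), 11.9)]
(array([-0.706,  2.364,  0.775]), 'turn', np.float64(-0.1312), 'yaw now', np.float64(-11.6))
```

View pics/t5.png

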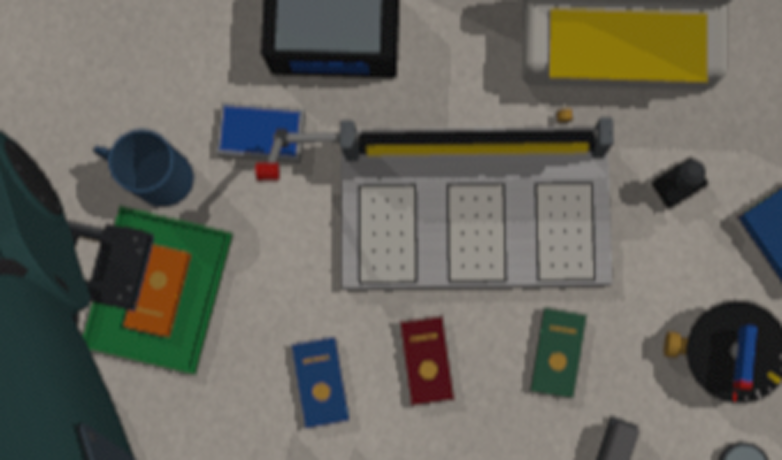

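The top crop shows the orange booklet flat in the tray at (155,290), all three bays empty, and blue, red and green at (320,382), (427,360) and (558,352). I'll pick blue next and work out the bay centres at the same time.

Emit:
{"method": "drive_tool", "body": {"grip": [1,1,1,1,1,1,1,1], "offset": [[-0.141,0.473,0.1],[-0.141,0.473,0.1],[-0.141,0.473,0.1],[-0.141,0.473,0.1],[-0.141,0.473,0.1],[0,0,0.4],[0,0,0.4],[0,0,0.45]], "rotation": [[0,0,0],[0,0,0],[0,0,0],[0,0,0],[0,0,0],[0,0,-0.044],[0,0,-0.044],[0,0,-0.043]]}}

```text
time: 13.98
tool_pos: [0.4227, 0.1568, 0.0475]
eef_rot: [-3.123, -0.334, -0.003]
force: [1.2, 0.9, 1.6]
finger_gap: 0.0911
grasp_force: 0.0
```

Run:
```python
from h import *
im=eyes.capture("top"); print(plan((.4255,.159,.004),12)); c=cam("top")
a=cv2.imread("pics/top0.png")
q=lambda *p:np.array(p,float)/2.3+60-.3
for cs in ([(360,184),(416,184),(416,282),(359,282)],[(447,183),(505,183),(506,281),(447,281)],[(535,182),(593,181),(595,279),(537,279)]):
    P=cast(c,[q(*p) for p in cs],.022)[:,:2]; print(P.mean(0).round(4),np.linalg.norm(P-np.roll(P,1,0),axis=1).round(3))
```

```text
(array([ 0.068, -0.018,  0.386]), 'turn', np.float64(0.0033), 'yaw now', np.float64(12.6))
[0.6198 0.0781] [0.128 0.073 0.128 0.073]
[ 0.6245 -0.0362] [0.128 0.076 0.128 0.076]
[ 0.6301 -0.1513] [0.127 0.076 0.129 0.075]
```

Emit:
{"method": "drive_tool", "body": {"grip": [1,1,-1,-1,-1,-1,-1,-1], "offset": [[0.04,-0.01,0.39],[0,0,0],[0,0,0],[0,0,0],[0,0,0],[0,0,0],[0,0,0],[0,0,-0.5]], "rotation": [[0,0,0],[0,0,0],[0,0,0],[0,0,0],[0,0,0],[0,0,0],[0,0,0],[0,0,0]]}}

```text
time: 15.02
tool_pos: [0.4241, 0.158, 0.0577]
eef_rot: [3.123, 0.327, -0.01]
force: [0.8, 0.9, 0.2]
finger_gap: 0.0555
grasp_force: 30.0
```

Emit:
{"method": "drive_tool", "body": {"grip": [-1,-1,-1], "offset": [[0,0,-0.5],[0,0,0],[0,0,0]], "rotation": [[0,0,0],[0,0,0],[0,0,0]]}}

```text
time: 15.4
tool_pos: [0.4259, 0.1586, 0.1091]
eef_rot: [-3.124, -0.327, -0.0]
force: [-0.0, 0.1, -0.6]
finger_gap: 0.0555
grasp_force: 30.0
```

Run:
```python
from h import *
s=arm.sense(); print(s["tool_pos"],s["finger_gap"],plan((.62,.0783,.10),2.2))
im,o=find(["blue","red","green"],zs=(.016,.1)); print(*o,sep="\n")
```

```text
[0.42590507 0.15857827 0.10913183] 0.055474239872798356 (array([1.732, 1.188, 0.091]), 'turn', np.float64(0.0542), 'yaw now', np.float64(12.0))
('blue', 0.016, [0.7511, 0.2511], (98, 57), 86.9)
('red', 0.016, [0.4566, 0.0234], (103, 51), 9.4)
('red', 0.1, [0.4538, 0.0219], (96, 48), 9.4)
('green', 0.016, [0.471, -0.1455], (105, 53), -8.4)
('green', 0.1, [0.4672, -0.1349], (97, 49), -8.4)
```

Emit:
{"method": "drive_tool", "body": {"grip": [-1,-1,-1,-1,-1,-1,-1,-1], "offset": [[0.433,0.297,0],[0.433,0.297,0],[0.433,0.297,0],[0.433,0.297,0],[0,0,0],[0,0,0.3],[0,0,0.3],[0,0,0]], "rotation": [[0,0,0],[0,0,0],[0,0,0],[0,0,0],[0,0,0.054],[0,0,0],[0,0,0],[0,0,0]]}}

```text
time: 16.45
tool_pos: [0.6177, 0.0781, 0.0459]
eef_rot: [3.141, 0.061, -0.01]
force: [0.1, 0.7, -0.0]
finger_gap: 0.0556
grasp_force: 30.0
```

Run:
```python
from h import *
s=arm.sense(); print(s["finger_gap"],s["tool_pos"],plan((.62,.0783,.026),2.2))
```

```text
0.05560908402647886 [0.61771455 0.07810048 0.04585945] (array([ 0.024, -0.001,  0.198]), 'turn', np.float64(0.0002), 'yaw now', np.float64(2.2))
```

Emit:
{"method": "drive_tool", "body": {"grip": [-1,-1,0.6,0.6,0.6,0.6,0.6,0.6], "offset": [[0.02,0,0.195],[0,0,0],[0,0,0],[0,0,0],[0,0,0],[0,0,-0.5],[0,0,-0.6],[-0.55,0.162,0]], "rotation": [[0,0,0],[0,0,0],[0,0,0],[0,0,0],[0,0,0],[0,0,0],[0,0,0],[0,0,0]]}}

```text
time: 17.45
tool_pos: [0.5726, 0.0606, 0.1448]
eef_rot: [-3.14, -0.063, -0.016]
force: [0.5, -0.3, 0.1]
finger_gap: 0.0732
grasp_force: 0.0
```

Emit:
{"method": "drive_tool", "body": {"grip": [1,1,1,1], "offset": [[-0.55,0.162,0],[-0.55,0.162,0],[0,0,0.3],[0,0,0]], "rotation": [[0,0,0],[0,0,0],[0,0,-0.041],[0,0,0]]}}

```text
time: 17.95
tool_pos: [0.4582, 0.0233, 0.1091]
eef_rot: [-3.13, -0.262, 0.003]
force: [0.3, -0.2, 0.1]
finger_gap: 0.0911
grasp_force: 0.0
```

Run:
```python
from h import *
print(plan((.457,.0236,.004),9.5))
im,o=find(["blue","red","green","orange"]); print(*o,sep="\n")
```

```text
(array([-0.009, -0.005,  1.051]), 'turn', np.float64(0.0004), 'yaw now', np.float64(9.6))
('blue', 0.016, [0.6238, 0.0781], (109, 51), 1.8)
('blue', 0.016, [0.7511, 0.2511], (98, 57), 86.9)
('blue', 0.038, [0.6199, 0.0767], (107, 50), 1.8)
('blue', 0.038, [0.7448, 0.2464], (96, 56), 86.9)
('blue', 0.038, [0.6894, 0.3921], (118, 57), -88.2)
('green', 0.016, [0.4711, -0.1453], (105, 52), -8.4)
('green', 0.038, [0.4701, -0.1425], (103, 51), -8.4)
('orange', 0.016, [0.538, 0.3728], (111, 61), -11.4)
('orange', 0.038, [0.5357, 0.3658], (109, 60), -11.4)
```

Emit:
{"method": "drive_tool", "body": {"grip": [1,1,1,-1,-1,-1,-1,-1], "offset": [[0,0,0.5],[0,0,0.54],[0,0,0],[0,0,0],[0,0,0],[0,0,0],[0,0,0],[0,0,0]], "rotation": [[0,0,0],[0,0,0],[0,0,0],[0,0,0],[0,0,0],[0,0,0],[0,0,0],[0,0,0]]}}

```text
time: 19.0
tool_pos: [0.4597, 0.0234, 0.0064]
eef_rot: [3.131, 0.263, 0.001]
force: [-2.0, 0.1, 9.2]
finger_gap: 0.056
grasp_force: 30.0
```

Emit:
{"method": "drive_tool", "body": {"grip": [-1,-1,-1], "offset": [[0,0,-0.5],[0,0,-0.5],[0,0,0]], "rotation": [[0,0,0],[0,0,0],[0,0,0]]}}

```text
time: 19.38
tool_pos: [0.4615, 0.0234, 0.1092]
eef_rot: [3.13, 0.263, 0.01]
force: [-0.1, 0.5, -1.7]
finger_gap: 0.0557
grasp_force: 30.0
```

Run:
```python
from h import *
s=arm.sense(); print(s["tool_pos"],s["finger_gap"],plan((.6245,-.0362,.10),2.2))
```

```text
[0.46146481 0.02342039 0.10920236] 0.05566948000605111 (array([1.507, 0.86 , 0.102]), 'turn', np.float64(0.0412), 'yaw now', np.float64(9.6))
```

Emit:
{"method": "drive_tool", "body": {"grip": [-1,-1,-1,-1,-1,-1,-1,-1], "offset": [[0.51,0.287,0],[0.51,0.287,0],[0.51,0.287,0],[0,0,0],[0,0,0.3],[0,0,0.3],[0,0,0],[0,0,0]], "rotation": [[0,0,0],[0,0,0],[0,0,0],[0,0,0.041],[0,0,0],[0,0,0],[0,0,0],[0,0,0]]}}

```text
time: 20.38
tool_pos: [0.6247, -0.0359, 0.0463]
eef_rot: [-3.141, -0.061, -0.0]
force: [-0.2, -0.3, -0.1]
finger_gap: 0.0558
grasp_force: 30.0
```

Run:
```python
from h import *
s=arm.sense(); print(s["finger_gap"],s["tool_pos"],plan((.6265,-.0362,.026),2.2))
```

```text
0.05581402969590001 [ 0.62473778 -0.0358957   0.04626478] (array([0.017, 0.004, 0.203]), 'turn', np.float64(0.0002), 'yaw now', np.float64(2.2))
```

Emit:
{"method": "drive_tool", "body": {"grip": [-1,-1,0.6,0.6,0.6,0.6,0.6,0.6], "offset": [[0.017,0,0.2],[0,0,0],[0,0,0],[0,0,0],[0,0,0],[0,0,-0.5],[0,0,-0.6],[-0.4,0.259,0]], "rotation": [[0,0,0],[0,0,0],[0,0,0],[0,0,0],[0,0,0],[0,0,0],[0,0,0],[0,0,0]]}}

```text
time: 21.38
tool_pos: [0.5913, -0.0632, 0.1407]
eef_rot: [3.14, 0.065, 0.014]
force: [-0.7, -0.2, -0.4]
finger_gap: 0.0731
grasp_force: 0.0
```

Emit:
{"method": "drive_tool", "body": {"grip": [1,1,1,1,1], "offset": [[-0.4,0.259,0],[-0.4,0.259,0],[-0.4,0.259,0],[0,0,0.3],[0,0,0]], "rotation": [[0,0,0],[0,0,0],[0,0,0],[0,0,0.058],[0,0,0]]}}

```text
time: 22.0
tool_pos: [0.4692, -0.1455, 0.1048]
eef_rot: [-3.133, 0.224, 0.004]
force: [0.3, 0.0, -0.5]
finger_gap: 0.0913
grasp_force: 0.0
```

Run:
```python
from h import *
print(plan((.471,-.1455,.004),-8.4))
im,o=find(["blue","red","green","orange"]); print(*o,sep="\n")
```

```text
(array([ 0.021, -0.002,  1.008]), 'turn', np.float64(0.0012), 'yaw now', np.float64(-8.2))
('blue', 0.016, [0.6238, 0.0781], (109, 51), 1.8)
('blue', 0.016, [0.7511, 0.2513], (98, 57), 86.9)
('blue', 0.038, [0.6199, 0.0767], (107, 50), 1.8)
('blue', 0.038, [0.7448, 0.2466], (96, 56), 86.9)
('red', 0.016, [0.6257, -0.0386], (106, 51), 1.5)
('red', 0.038, [0.6218, -0.0379], (104, 50), 1.5)
('orange', 0.016, [0.538, 0.3728], (111, 61), -11.4)
('orange', 0.038, [0.5357, 0.3658], (109, 60), -11.4)
```

Red is in the middle bay, within about 3 mm. Now green.

Emit:
{"method": "drive_tool", "body": {"grip": [1,1,1,-1,-1,-1,-1,-1], "offset": [[0.02,0,0.5],[0,0,0.5],[0,0,0],[0,0,0],[0,0,0],[0,0,0],[0,0,0],[0,0,0]], "rotation": [[0,0,0],[0,0,0],[0,0,0],[0,0,0],[0,0,0],[0,0,0],[0,0,0],[0,0,0]]}}

```text
time: 23.05
tool_pos: [0.4729, -0.1461, 0.0067]
eef_rot: [3.133, -0.224, 0.001]
force: [-3.4, 1.7, 12.5]
finger_gap: 0.0556
grasp_force: 30.0
```

Emit:
{"method": "drive_tool", "body": {"grip": [-1,-1,-1], "offset": [[0,0,-0.5],[0,0,-0.5],[0,0,0]], "rotation": [[0,0,0],[0,0,0],[0,0,0]]}}

```text
time: 23.42
tool_pos: [0.4745, -0.1466, 0.1093]
eef_rot: [3.132, -0.224, 0.009]
force: [1.3, 0.6, -1.6]
finger_gap: 0.0553
grasp_force: 30.0
```

Run:
```python
from h import *
s=arm.sense(); print(s["tool_pos"],s["finger_gap"],plan((.629,-.1512,.10),2.2))
```

```text
[ 0.47446643 -0.14664631  0.10934968] 0.05531736951509084 (array([ 1.535, -0.175,  0.103]), 'turn', np.float64(-0.0577), 'yaw now', np.float64(-8.2))
```

Emit:
{"method": "drive_tool", "body": {"grip": [-1,-1,-1,-1,-1,-1,-1,-1], "offset": [[0.52,-0.058,0],[0.52,-0.058,0],[0.51,-0.058,0],[0,0,0],[0,0,0.3],[0,0,0.3],[0,0,0],[0,0,0]], "rotation": [[0,0,0],[0,0,0],[0,0,0],[0,0,-0.0575],[0,0,0],[0,0,0],[0,0,0],[0,0,0]]}}

```text
time: 24.42
tool_pos: [0.6285, -0.1509, 0.0463]
eef_rot: [3.141, 0.059, 0.0]
force: [0.1, -0.5, -0.8]
finger_gap: 0.0557
grasp_force: 30.0
```

Run:
```python
from h import *
s=arm.sense(); print(s["finger_gap"],s["tool_pos"],plan((.630,-.1512,.026),2.2))
```

```text
0.055686798840981405 [ 0.62849342 -0.15088313  0.04632445] (array([0.015, 0.004, 0.203]), 'turn', np.float64(-0.0003), 'yaw now', np.float64(2.2))
```

Emit:
{"method": "drive_tool", "body": {"grip": [-1,-1,0.6,0.6,0.6,0.6,0.6,0.6], "offset": [[0.012,0,0.2],[0,0,0],[0,0,0],[0,0,0],[0,0,0],[0,0,-0.6],[0,0,-0.6],[0,0,-0.6]], "rotation": [[0,0,0],[0,0,0],[0,0,0],[0,0,0],[0,0,0],[0,0,0],[0,0,0],[0,0,0]]}}

```text
time: 25.42
tool_pos: [0.6292, -0.1506, 0.2078]
eef_rot: [-3.141, -0.059, 0.0]
force: [1.0, -0.3, -0.0]
finger_gap: 0.0729
grasp_force: 0.0
```

Emit:
{"method": "drive_tool", "body": {"grip": [0.2,0.2,0.2,0.2,0.2,0.2,0.2,0.2], "offset": [[0.07,-0.516,0],[0.07,-0.516,0],[0.07,-0.516,0],[0.07,-0.516,0],[0.07,-0.516,0],[0.07,-0.516,0],[0.07,-0.516,0],[0,0,0]], "rotation": [[0,0,0],[0,0,0],[0,0,0],[0,0,0],[0,0,0],[0,0,0],[0,0,0],[0,0,0]]}}

```text
time: 26.42
tool_pos: [0.6648, 0.2151, 0.2058]
eef_rot: [-3.141, -0.064, -0.0]
force: [-1.0, -0.2, 0.7]
finger_gap: 0.055
grasp_force: 0.0
```

Run:
```python
from h import *
print(plan((.6648,.212,.141),2.2))
im,o=find(["blue","red","green","orange"],zs=(.038,)); print(*o,sep="\n")
cv2.imwrite("pics/t6.png",cv2.resize(im[60:260,60:400],None,fx=2.3,fy=2.3,interpolation=cv2.INTER_CUBIC)[:,:,::-1])
w,o=find(["blue","red","green","orange"],"wrist",(.038,)); print(*o,sep="\n")
c=cam("wrist")
for b in blobs(w,"",80,((0,170,60),(6,255,255))): print(cv2.boundingRect(b),rect(c,b,.160))
```

```text
(array([-0.001,  0.031,  0.648]), 'turn', np.float64(0.0007), 'yaw now', np.float64(2.3))
('blue', 0.038, [0.6199, 0.0767], (107, 50), 1.8)
('red', 0.038, [0.6218, -0.0379], (104, 50), 1.5)
('green', 0.038, [0.6281, -0.1511], (104, 53), 1.7)
('blue', 0.038, [0.7488, 0.249], (94, 56), 86.8)
('blue', 0.038, [0.6223, 0.0803], (109, 60), 2.2)
(240, 192, 30, 24) (array([0.66486896, 0.21171863]), (25, 21), -87.79681777954102)
```

View pics/t6.png

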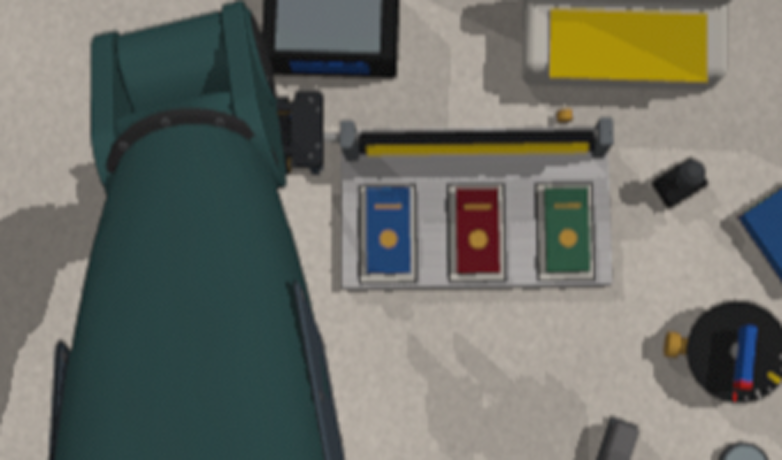

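The view shows all three booklets squarely inside their outlined bays, each within 3 mm, and the raised grip where I expect it. Next I'll grip the lever and lower it.

Emit:
{"method": "drive_tool", "body": {"grip": [0.2,0.2,0.2,-1,-1,-1,-1], "offset": [[0,0.03,0.3],[0,0,0.34],[0,0,0],[0,0,0],[0,0,0],[0,0,0],[0,0,0]], "rotation": [[0,0,0],[0,0,0],[0,0,0],[0,0,0],[0,0,0],[0,0,0],[0,0,0]]}}

```text
time: 27.4
tool_pos: [0.6655, 0.2122, 0.1433]
eef_rot: [-3.136, -0.058, -0.004]
force: [-2.4, 24.6, 0.1]
finger_gap: 0.0257
grasp_force: 30.0
```

Emit:
{"method": "drive_tool", "body": {"grip": [-1,-1,-1,-1,-1,-1,-1,-1], "offset": [[-0.11,0,0.101],[-0.093,0,0.117],[-0.075,0,0.13],[-0.055,0,0.139],[-0.034,0,0.147],[-0.011,0,0.149],[0,0,0.03],[0,0,0]], "rotation": [[0,0,0],[0,0,0],[0,0,0],[0,0,0],[0,0,0],[0,0,0],[0,0,0],[0,0,0]]}}

```text
time: 28.4
tool_pos: [0.6279, 0.2106, 0.0616]
eef_rot: [-3.137, -0.059, -0.004]
force: [-2.9, 25.7, -0.7]
finger_gap: 0.026
grasp_force: 30.0
```

Emit:
{"method": "drive_tool", "body": {"grip": [-1,-1,-1], "offset": [[0,0,0.04],[0,0,0.03],[0,0,0]], "rotation": [[0,0,0],[0,0,0],[0,0,0]]}}

```text
time: 28.78
tool_pos: [0.6292, 0.2107, 0.0575]
eef_rot: [-3.137, -0.059, -0.007]
force: [-12.9, 19.2, 32.5]
finger_gap: 0.0258
grasp_force: 30.0
```

Emit:
{"method": "drive_tool", "body": {"grip": [0.2,0.2,0.2,0.2,0.2,0.2,0.2,0.2], "offset": [[0,0,0],[0,0,0],[0,0,-0.5],[0,0,-0.5],[0,0,-0.4],[-0.172,0.575,0],[-0.172,0.575,0],[-0.172,0.575,0]], "rotation": [[0,0,0],[0,0,0],[0,0,0],[0,0,0],[0,0,0],[0,0,0],[0,0,0],[0,0,0]]}}

```text
time: 29.78
tool_pos: [0.5814, 0.0315, 0.1936]
eef_rot: [3.141, 0.059, 0.0]
force: [0.4, -0.6, -0.7]
finger_gap: 0.0546
grasp_force: 0.0
```

Emit:
{"method": "drive_tool", "body": {"grip": [0,0,0,0,0,0,0,0], "offset": [[-0.172,0.575,0],[-0.172,0.575,0],[-0.172,0.575,0],[-0.172,0.575,0],[-0.172,0.575,0],[-0.172,0.575,0],[-0.172,0.575,0],[0,0,0.1]], "rotation": [[0,0,0],[0,0,0],[0,0,0],[0,0,0],[0,0,0],[0,0,0],[0,0,0],[0,0,0.0345]]}}

```text
time: 30.78
tool_pos: [0.476, -0.3772, 0.184]
eef_rot: [3.138, -0.12, 0.002]
force: [-0.6, 0.4, -0.2]
finger_gap: 0.0455
grasp_force: 0.0
```

Run:
```python
from h import *
print(plan((.4777,-.369,.057),-4))
im,o=find(["blue","red","green","orange"],zs=(.038,)); print(*o,sep="\n")
ct=cam("top")
for b in blobs(im,"",20,((0,180,70),(6,255,255))): print("grip",rect(ct,b,.08))
w=eyes.capture("wrist"); c=cam("wrist"); cv2.imwrite("pics/w7.png",w[:,:,::-1])
for b in blobs(w,"",100,((105,150,90),(118,255,255))):
    r=rect(c,b,.084)
    if np.hypot(*(r[0]-[.4777,-.369]))<.05: print(r)
```

```text
(array([ 0.009, -0.085,  1.27 ]), 'turn', np.float64(-0.0021), 'yaw now', np.float64(-4.4))
('blue', 0.038, [0.6199, 0.0767], (107, 50), 1.8)
('blue', 0.038, [0.7448, 0.2464], (96, 56), 86.9)
('blue', 0.038, [0.6909, 0.3922], (118, 60), -88.3)
('red', 0.038, [0.6218, -0.0379], (104, 50), 1.5)
('green', 0.038, [0.6281, -0.1514], (105, 52), 3.5)
('orange', 0.038, [0.5357, 0.3658], (109, 60), -11.4)
grip (array([0.62558289, 0.20704942]), (20, 11), -88.30167746543884)
(array([ 0.47432199, -0.36692944]), (71, 13), -4.9944915771484375)
```

View pics/w7.png

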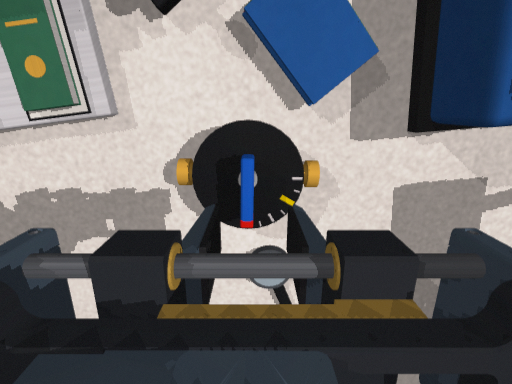

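The wrist view shows the valve bar upright at (247,190) with its pointer on the red mark, lined up with the tool. The top view shows the lever down at (0.6256,0.207) and every booklet in place. I'll grip the valve and turn it 60° counter-clockwise.

Emit:
{"method": "drive_tool", "body": {"grip": [0,0,0,0,-1,-1,-1,-1], "offset": [[0.01,-0.095,0.5],[0,0,0.5],[0,0,0.27],[0,0,0],[0,0,0],[0,0,0],[0,0,0],[0,0,0]], "rotation": [[0,0,0],[0,0,0],[0,0,0],[0,0,0],[0,0,0],[0,0,0],[0,0,0],[0,0,0]]}}

```text
time: 31.88
tool_pos: [0.4794, -0.3681, 0.058]
eef_rot: [3.133, -0.108, 0.005]
force: [-8.3, -33.0, -7.6]
finger_gap: 0.0139
grasp_force: 30.0
```

Emit:
{"method": "drive_tool", "body": {"grip": [-1,-1,-1,-1,-1,-1,-1,-1], "offset": [[0,0,0],[0,0,0],[0,0,0],[0,0,0],[0,0,0],[0,0,0],[0,0,0],[0,0,0]], "rotation": [[0,0,-0.048],[0,0,-0.048],[0,0,-0.048],[0,0,-0.048],[0,0,-0.048],[0,0,-0.048],[0,0,-0.046],[0,0,0]]}}

```text
time: 32.88
tool_pos: [0.4785, -0.3663, 0.0579]
eef_rot: [2.768, 1.479, -0.002]
force: [-11.7, -16.4, 4.7]
finger_gap: 0.014
grasp_force: 30.0
```

Run:
```python
from h import *
s=arm.sense(); print(s["finger_gap"],s["wrist_torque"],plan((.4777,-.369,.057),55.7))
```

```text
0.013960837849583 [-2.86892461  2.0840866   0.14449671] (array([-0.027,  0.009,  0.009]), 'turn', np.float64(0.003), 'yaw now', np.float64(56.2))
```

Emit:
{"method": "drive_tool", "body": {"grip": [0,0,0,0,0,0,0,0], "offset": [[0,0,0],[0,0,0],[0,0,0],[0,0,-0.4],[0,0,-0.5],[0,0,-0.5],[0,0,0],[0,0,0]], "rotation": [[0,0,0],[0,0,0],[0,0,0],[0,0,0],[0,0,0],[0,0,0],[0,0,0],[0,0,0]]}}

```text
time: 33.88
tool_pos: [0.4784, -0.3637, 0.1961]
eef_rot: [-2.773, -1.476, 0.0]
force: [0.4, 0.7, -0.1]
finger_gap: 0.0458
grasp_force: 0.0
```

Run:
```python
from h import *
im,o=find(["blue","red","green","orange"],zs=(.038,)); print(*o,sep="\n")
ct=cam("top")
for b in blobs(im,"",20,((0,180,70),(6,255,255))): print("grip",rect(ct,b,.08))
w=eyes.capture("wrist"); c=cam("wrist"); cv2.imwrite("pics/w8.png",w[:,:,::-1])
for b in blobs(w,"",100,((105,150,90),(118,255,255))):
    r=rect(c,b,.084)
    if np.hypot(*(r[0]-[.4777,-.369]))<.05: print(r)
```

```text
('blue', 0.038, [0.6199, 0.0767], (107, 50), 1.8)
('blue', 0.038, [0.7448, 0.2464], (96, 56), 86.9)
('red', 0.038, [0.6218, -0.0378], (104, 50), 1.5)
('green', 0.038, [0.6281, -0.1515], (105, 52), 3.4)
('orange', 0.038, [0.5358, 0.3659], (109, 60), -11.7)
grip (array([0.62558289, 0.20704942]), (20, 11), -88.30167746543884)
(array([ 0.47471326, -0.36870389]), (71, 13), 56.510704040527344)
```

View pics/w8.png

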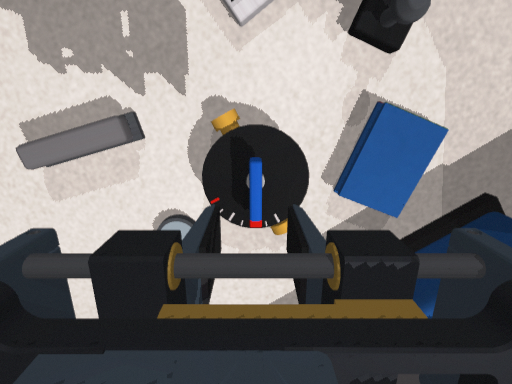

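The wrist view shows the pointer at (256,224) covering the yellow mark, 61° from shut. The lever is down, all booklets are in place, and the tool is clear.

```bash
python3 -c "
from station import workorder
print(workorder.job_done())"
```

```text
the job is handed in; nothing more can be done
None
```

I carried out the full changeover and handed it in at about 34 s on the robot's clock; the station gave no verdict. At the last check orange lay in the tray, blue, red and green were each in their own bay, the light was down, and the valve was on the yellow 60° mark.

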